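# Push a casting home in a drilling jig

### The arm

A 6-joint arm with a two-finger parallel gripper is mounted at the origin on the work surface. World frame = base frame: x ahead of the robot, y to its left, z up, the work surface at z = 0. Lengths are in m, angles in rad, forces in N, time in s.
With the tool pointing down it reaches from about 0.3 to 0.85 m from the base axis. Payload 4.2 kg.
Tool frame: the origin (TCP) lies midway between the tips of the shut fingers; the grasp point (between the pads) lies 19 mm behind it; z points along the fingers, y is the direction in which the jaws open and shut (so a half turn about z gives the same grasp; the last joint's range is limited). The gripper opens to 91 mm and grips with 3 to 60 N. Pads are 32 mm wide; open, the fingers measure 118 mm over their backs; the gripper's body (76 mm by 178 mm) begins 60 mm behind the grasp point.
Start: joints at [1.218, 0.32, 1.565, -0, 1.257, -0.02], TCP at [0.188, 0.543, 0.214] pointing down, gripper open.
Joint ranges: [-3.11, 3.11], [-0.84, 2.01], [0.21, 2.61], [-1.34, 4.49], [0.05, 2.63], [-2.56, 2.56]. Speed limits (rad/s): [2.57, 2.57, 3.14, 3.14, 3.14, 3.14].

### API

Orientations are given as a rotation vector (axis times angle).
In Python, from workcell import read_state, viewer, job gives the robot as it stands.
- The arm moves only by the tool carry_out, never from a script. Its argument "targets" is a list of rows, each a list of 2 entries, a list of its own where there are three numbers: the shift along the tool's x, y, z in mm, then the turn about the tool's z in rad. In form: [[[tx, ty, tz], yaw], ...]. A call has 1 to 20 rows; each row is the pose to reach, as a shift and turn from the pose commanded when the call began, along the tool's axes at that moment; what a row does not reach only later rows make up. A row lasts 1/12 s, in which the tool goes at most 41.7 mm and 7.16 degrees, less where a joint would pass 70% of its speed; a pose out of reach is approached as far as the arm can. A call with a gripper value outside its range is refused whole. "claw" is the opening in per cent of the stroke, from 0 (shut) to 100 (fully open), set as the call begins (left out, the last holds). The fingers move at their own pace and stop on an object; the grip force is fixed at half the most. Time passes only in rows, so rows that repeat a pose let the fingers close. It gives the time, the measured TCP pose, the force and the opening at its end, in the units of the state.
- read_state(): the state, without advancing time (a new reading comes with each control period).
- viewer.grab_frame(name): name is "scene" or "top"; returns a dict with "frame" (400x640x3 uint8, blue, green, red), "mtx" (3x3 intrinsics, pixels), "R" (3x3) and "t" (3): a world point X has camera coordinates R X + t. Camera axes: x right, y down, z forward; pixel columns grow to the right and rows downward; lengths in m; the calibration is good to about 2 mm. A picture is of the moment at which its call begins. There is no depth.
- job.finish_job(): hands the job in, once; it reports no verdict.
The state is a dict: "t": time; "joints": joint angles; "qd": joint speeds; "tau": joint torques, N m; "ee_pos": TCP position; "tcp_rot": TCP orientation; "ft_force": force on the tool from outside, world axes, zero at the start; "wrist_torque": the same for the moment, N m; "width": finger opening in m.
Only numpy, scipy, OpenCV 4.12 (cv2) and the standard library are available. Lean on these libraries where they do the work, as an engineer would, in place of code of your own. Each camera call takes 0.05 s, during which the arm holds its last target.

### The job

Get the aluminium housing ready for drilling: using pushes only, bring it flat against the jig's long back fence and home against the short end stop in the corner, with the sliding jaw closed up against its other side. Never lift or tip the housing off the jig plate, do not disturb the loose bush, pulley, spool and spanner lying around it, and finish clear of everything.

Things in the scene. Friction and masses are not known exactly. Their poses are not given: they have to be found in the camera images.
- jig: Drilling jig, bolted to the bench: dark steel plate 12 mm thick carrying a fence, an end stop and a jaw. Origin on the bench surface; plate spans x -140 to +110, y -170 to +170 mm in its own axes, top at z = 12 mm. Jig x points away from the robot, turned up to 0.35 rad either way; z up. The seated housing's origin is at jig x = 55, y = 85 mm, square with the jig.
- fence (a point): Middle of the back fence's face, at jig x = 90, y = 10 mm, 15 mm above the plate; the face looks to jig -x. The fence is a steel bar along jig y, 310 mm long, 22 mm thick, 30 mm tall above the plate. Axes as the jig's.
- stop (a point): Middle of the end stop's face, at jig x = 52.5, y = 130 mm, 15 mm above the plate; the face looks to jig -y. The stop is a steel block 75 mm long (jig x, from 15 to 90 mm), 22 mm thick, 30 mm tall, meeting the fence in a corner. Axes as the jig's.
- housing: Loose aluminium casting, 0.4 to 0.85 kg: rectangular foot 70 mm (its x) by 90 mm (its y), 22 mm tall, and in its middle a round boss 56 mm in diameter with a dark bore, 50 mm tall overall. Origin at the centre of its underside, z up. Starts on the plate, 6 to 11 cm short of the fence, turned up to 0.35 rad to the jig. Slides at a few newtons.
- jaw (a joint): Travel of the jaw along jig +y, in m: its pushing face is at jig y = -120 mm + travel; about 0.160 when up against the seated housing, hard limit 0.180. Starts between 0 and 0.035. Slides with about 2 N friction and stays where it is left; it can push the housing along in front of it.
- jaw_face (a point): Centre of the jaw's pushing face (looks to jig +y, towards the end stop), 20 mm above the plate. The jaw is a steel block 50 mm (jig x) by 30 mm (jig y), 39 mm tall above the plate, centred at jig x = 55 mm, sliding in a slot; its back is 30 mm behind the face, towards jig -y, and open to be pushed.
- bush: Bystander: brass bush standing on the front left of the plate, 36 mm in diameter, 34 mm tall. Origin at the centre of its underside.
- pulley: Bystander: dark stepped steel pulley on the bench left of the jig, 84 mm in diameter, 44 mm tall. Origin at the centre of its underside.
- spool: Bystander: steel spool standing on the bench right of the jig, 52 mm in diameter, 54 mm tall. Origin at the centre of its underside.
- spanner: Bystander: spanner lying flat on the bench beyond the fence, roughly along the fence, about 175 mm long. Origin near its middle, on its underside.
Things that resemble listed ones, but are neither listed nor needed, are in the scene too. What is shaped like the housing but blue or yellow is not meant.

How it is judged:
By the outcome, as a careful person would: the job done as asked, in the order asked, and still so for the second after the job is handed in, with the robot touching nothing.
It also fails if it takes over 45 s, if anything falls off the work surface, if the arm or the gripper's body presses on something with over 40 N, if the wrist force passes 120 N, or if a joint passes its speed limit or range.

## Working session

There is one attempt and no reset: what is moved stays moved. The work goes in short steps, Python scripts to look and compute and a tool call to move; the robot and the scene stay as the last step left them, time stands still between calls to the robot, and variables do not carry over. Pictures are saved under pics/ and viewed, and the job is handed in when it is done.

Besides the shell and the picture viewer there is one more tool, called after "Emit:" in YAML: its name, and indented under it one key for each argument. carry_out: Moves the arm, as the interface text tells. Its arguments: {"type":"object","properties":{"targets":{"type":"array","items":{"type":"array"}},"claw":{"type":"number"}},"required":["targets"]}

```bash
mkdir -p pics; cat > h.py <<'E'
import numpy as np,cv2
from workcell import read_state,viewer,job
def grab(n,save=None):
    f=viewer.grab_frame(n); 
    if save: cv2.imwrite('pics/'+save,f['frame'])
    return f
def ray(f,u,v,z):
    K,R,t=[np.array(f[k],float) for k in('mtx','R','t')]
    c=-R.T@t.ravel(); d=R.T@np.linalg.inv(K)@np.array([u,v,1.])
    return c+d*(z-c[2])/d[2]
def proj(f,X):
    K,R,t=[np.array(f[k],float) for k in('mtx','R','t')]
    p=K@(R@np.array(X,float)+t.ravel()); return p[:2]/p[2]
E
python3 - <<'E'
from h import *
s=read_state(); print({k:np.round(s[k],3) for k in('t','ee_pos','tcp_rot','ft_force','width')})
for n in('scene','top'):
    f=grab(n,n+'0.png'); R=np.array(f['R']);print(n,-R.T@np.array(f['t']).ravel(),np.round(R,2).tolist(),np.round(f['mtx'],0).tolist())
E
```

```text
{'t': np.float64(0.0), 'ee_pos': array([0.188, 0.543, 0.213]), 'tcp_rot': array([-5.200e-01, -3.098e+00,  3.000e-03]), 'ft_force': array([ 0.006, -0.084, -0.449]), 'width': np.float64(0.091)}
scene [1.19199666 0.45140728 0.75936961] [[-0.5, 0.86, -0.02], [0.59, 0.33, -0.73], [-0.63, -0.38, -0.68]] [[470.0, 0.0, 312.0], [0.0, 470.0, 203.0], [0.0, 0.0, 1.0]]
top [0.39312739 0.05273995 1.10618206] [[-0.02, -1.0, -0.01], [-0.99, 0.02, -0.12], [0.12, 0.0, -0.99]] [[400.0, 0.0, 319.0], [0.0, 400.0, 198.0], [0.0, 0.0, 1.0]]
```

View pics/top0.png

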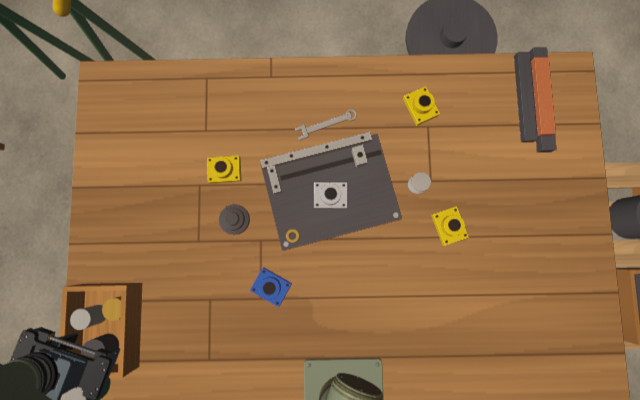

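View pics/scene0.png

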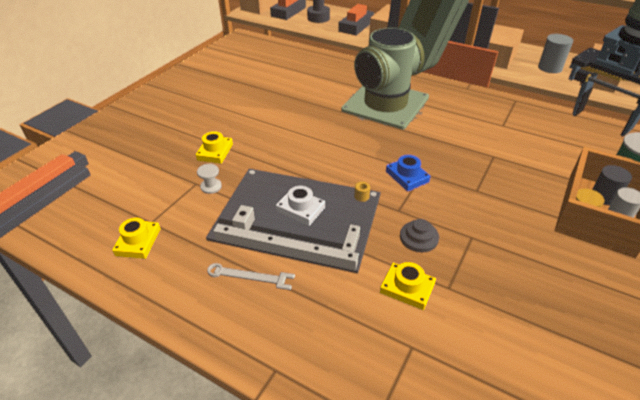

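The top view shows the jig with the fence along (265,160)-(375,135), the stop at (275,178), the jaw at (360,155) and the silver housing at (330,195). The candidates shaped like the housing are yellow at (223,168), (422,105) and (450,226), blue at (271,287), and silver at (330,195). Only the silver one on the plate fits. I'll confirm it in an enlarged crop.

```bash
python3 - <<'E'
from h import *
im=cv2.imread('pics/top0.png')[120:260,240:440]
cv2.imwrite('pics/crop0.png',cv2.resize(im,None,fx=4,fy=4,interpolation=cv2.INTER_CUBIC))
im=cv2.imread('pics/scene0.png')[160:280,200:400]
cv2.imwrite('pics/crop1.png',cv2.resize(im,None,fx=4,fy=4,interpolation=cv2.INTER_CUBIC))
E
```

```text
(no output)
```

View pics/crop0.png

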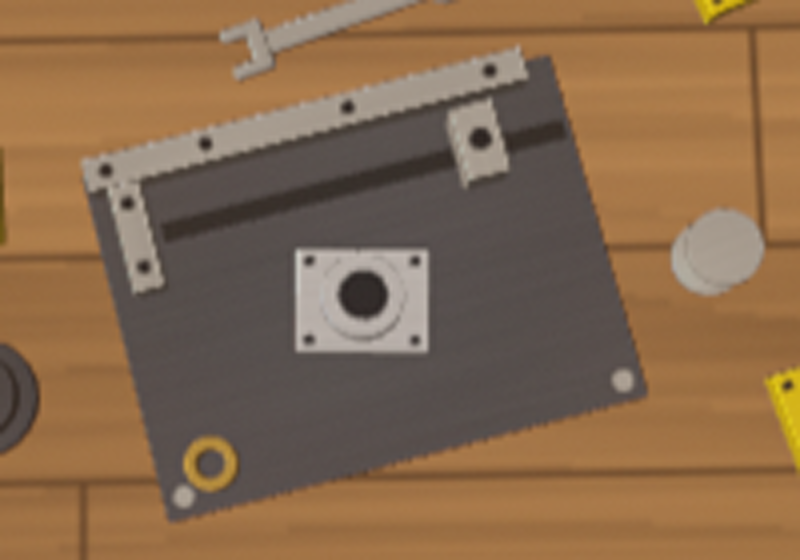

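View pics/crop1.png

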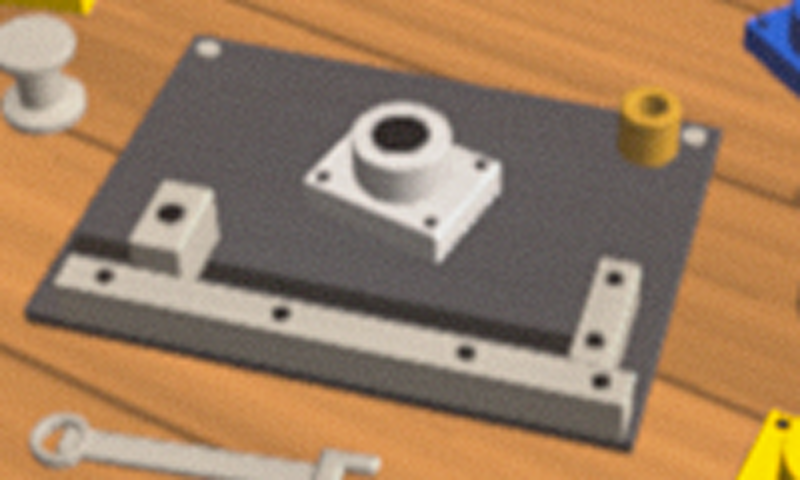

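```bash
python3 - <<'E'
from h import *
f=grab('top')
im=f['frame']; g=cv2.resize(im,None,fx=4,fy=4,interpolation=cv2.INTER_CUBIC)
def full(p): return ((p[0]+.5)/4-.5+240,(p[1]+.5)/4-.5+120)
def P(p,z): u,v=full(p); return ray(f,u,v,z)[:2]
pl=[P(p,.012) for p in[(169,521),(648,395),(549,56)]]
fe=[P(p,.042) for p in[(82,160),(517,46),(527,78),(95,192)]]
st=[P(p,.042) for p in[(109,187),(135,293),(163,286)]]
print('plate',np.round(pl,4),[np.linalg.norm(pl[i+1]-pl[i]).round(4) for i in(0,1)])
print('fence',np.round(fe,4),np.linalg.norm(fe[1]-fe[0]),np.linalg.norm(fe[2]-fe[1]))
e=pl[0]-pl[1]; a1=np.arctan2(e[1],e[0])-np.pi/2
e=pl[2]-pl[1]; a2=np.arctan2(e[1],e[0])
e=fe[3]-fe[2]; a3=np.arctan2(e[1],e[0])-np.pi/2
print('angles',a1,a2,a3)
hsv=cv2.cvtColor(im,cv2.COLOR_BGR2HSV)
m=((hsv[...,2]>150)&(hsv[...,1]<60)).astype(np.uint8)
m[:170]=0;m[215:]=0;m[:,:300]=0;m[:,360:]=0
n,l,s,c=cv2.connectedComponentsWithStats(m);k=1+np.argmax(s[1:,4]);print(s[k])
cn=cv2.findContours(cv2.resize((l==k).astype(np.uint8)*255,None,fx=4,fy=4,interpolation=cv2.INTER_CUBIC)//128,0,1)[0][0]
cw=np.array([ray(f,(p[0][0]+.5)/4-.5,(p[0][1]+.5)/4-.5,.034)[:2] for p in cn],np.float32)
r=cv2.minAreaRect(cw*1000);print('housing',r,cv2.boxPoints(r).round(1).tolist())
th=a3
# jig origin from plate corners & fence face
x=lambda t:np.array([np.cos(t),np.sin(t)]);y=lambda t:np.array([-np.sin(t),np.cos(t)])
th=np.mean([a1,a3]);X,Y=x(th),y(th)
for p,q in zip(pl,[(-.14,.17),(-.14,-.17),(.11,-.17)]):print('o',p-q[0]*X-q[1]*Y)
for p,q in zip(fe,[(.112,.165),(.112,-.145),(.09,-.145),(.09,.165)]):print('of',p-q[0]*X-q[1]*Y)
for p,q in zip(st,[(.09,.130),(.015,.152),(.015,.13)]):print('os',p-q[0]*X-q[1]*Y)
jw=[P(p,.051) for p in[(446,112),(490,99),(508,172),(465,187)]]
o=np.mean([pl[0]-(-.14*X+.17*Y),pl[1]-(-.14*X-.17*Y),pl[2]-(.11*X-.17*Y)],0)
print('jaw jig',[(round((p-o)@X,4),round((p-o)@Y,4)) for p in jw])
hc=np.array(r[0])/1000;print('hous jig',(hc-o)@X,(hc-o)@Y)
# spool, bush, pulley
for n,p,z in[('bush',(210,464),.046),('spool',(725,248),.054)]:print(n,P(p,z))
print('pulley',ray(f,234,219,.03)); print('o',o,th)
print('spanner',P((260,45),.005),ray(f,352,116,.005))
E
```

```text
plate [[ 0.3898  0.1589]
 [ 0.4698 -0.1694]
 [ 0.7094 -0.11  ]] [np.float64(0.3379), np.float64(0.2469)]
fence [[ 0.634   0.2138]
 [ 0.7082 -0.0839]
 [ 0.6856 -0.09  ]
 [ 0.6117  0.2049]] 0.30681622846070167 0.023397313802790573
angles 0.23916168314008157 0.24294680166117041 0.2454538311979646
[314 182  33  26 648]
housing ((536.3358764648438, 25.65584945678711), (88.87815856933594, 70.27066040039062), 89.01091003417969) [[500.3999938964844, -18.200000762939453], [570.7000122070312, -19.399999618530273], [572.2000122070312, 69.5], [502.0, 70.69999694824219]]
o [0.56646416 0.02741565]
o [0.56492679 0.02920529]
o [0.56185757 0.02860921]
of [0.56485251 0.0267111 ]
of [0.56467666 0.02994783]
of [0.5634442 0.0291326]
of [0.56393845 0.02314602]
os [0.55881843 0.04763186]
os [0.56409022 0.0268374 ]
os [0.56323271 0.02934921]
jaw jig [(np.float64(0.0785), np.float64(-0.0831)), (np.float64(0.0795), np.float64(-0.1142)), (np.float64(0.028), np.float64(-0.1124)), (np.float64(0.0256), np.float64(-0.0817))]
hous jig -0.02792083779381213 0.004063948072069236
bush [0.42675273 0.12827334]
spool [ 0.56385768 -0.21618441]
pulley [0.47457293 0.28587775 0.03      ]
o [0.56441618 0.02841005] 0.24230775716902309
spanner [0.72323428 0.09324225] [ 0.76432126 -0.04213771  0.005     ]
```

Measurements agree with the sizes given: plate edges 338 and 247 mm, foot 89 × 70 mm. The jig origin is about (0.5645, 0.0285) with yaw 0.242. The housing is at jig (-0.028, 0.004), about -0.26 rad to the jig, and the jaw face is at jig y ≈ -0.083. I'll push with shut fingers along +y first, which leaves room ahead of the jaw. Next I'll square the housing to the fence with two fingers, then push it to the stop, then close the jaw.

```bash
cat >> h.py <<'E'
from scipy.spatial.transform import Rotation as Rt
O=np.array([.5645,.0285]);TH=.242
JX=np.array([np.cos(TH),np.sin(TH)]);JY=np.array([-np.sin(TH),np.cos(TH)])
def j2w(x,y): return O+x*JX+y*JY
def w2j(p): d=np.array(p)[:2]-O; return np.array([d@JX,d@JY])
def cur():
    s=read_state(); R=Rt.from_rotvec(s['tcp_rot']).as_matrix(); return s,R
def go(xy,z,yyaw=None):
    s,R=cur(); d=R.T@(np.array([*xy,z])-s['ee_pos'])*1000
    a=np.arctan2(R[1,1],R[0,1]); print('shift',d.round(1),'turn',None if yyaw is None else round(-(yyaw-a),3),'yyaw now',round(a,3))
def rep():
    s,R=cur(); print('t',s['t'],'tcp',np.round(s['ee_pos'],4),'jig',w2j(s['ee_pos']).round(4),'F',np.round(s['ft_force'],1),'w',round(float(s['width']),4))
E
python3 - <<'E'
from h import *
rep(); go((.536,-.06),.12,np.pi/2-.018)
E
```

```text
t 0.15 tcp [0.1877 0.5431 0.2133] jig [-0.2425  0.5899] F [ 0.2 -0.2  0.2] w 0.0912
shift [-526.2 -456.2   93.9] turn -0.315 yyaw now 1.238
```

Emit:
carry_out:
  targets:
    - [[-526, -456, 94], -0.315]
    - [[-526, -456, 94], -0.315]
    - [[-526, -456, 94], -0.315]
    - [[-526, -456, 94], -0.315]
    - [[-526, -456, 94], -0.315]
    - [[-526, -456, 94], -0.315]
    - [[-526, -456, 94], -0.315]
    - [[-526, -456, 94], -0.315]
    - [[-526, -456, 94], -0.315]
    - [[-526, -456, 94], -0.315]
    - [[-526, -456, 94], -0.315]
    - [[-526, -456, 94], -0.315]
    - [[-526, -456, 94], -0.315]
    - [[-526, -456, 94], -0.315]
    - [[-526, -456, 94], -0.315]
    - [[-526, -456, 94], -0.315]
    - [[-526, -456, 94], -0.315]
    - [[-526, -456, 94], -0.315]
    - [[-526, -456, 94], -0.315]
    - [[-526, -456, 94], -0.315]
  claw: 0

```text
t: 1.82
ee_pos: [0.5353, -0.0591, 0.1195]
tcp_rot: [-0.029, -3.14, -0.001]
ft_force: [0.5, 0.8, 0.3]
width: 0.0007
```

```bash
python3 - <<'E'
from h import *
rep(); go((.536,-.06),.020,np.pi/2-.018); grab('top','t1.png')
im=cv2.imread('pics/t1.png')[100:260,220:460]
cv2.imwrite('pics/c2.png',cv2.resize(im,None,fx=3,fy=3,interpolation=cv2.INTER_CUBIC))
E
```

```text
t 1.8167 tcp [ 0.5353 -0.0591  0.1195] jig [-0.0493 -0.078 ] F [0.5 0.8 0.3] w 0.0007
shift [-0.9 -1.  99.5] turn -0.0 yyaw now 1.552
```

View pics/c2.png

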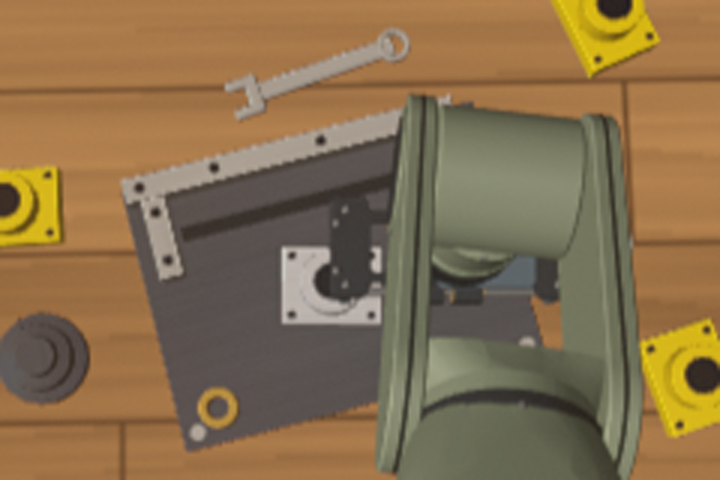

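The arm hangs over the right of the plate with the shut fingers right of the housing, and nothing has been touched. I'll descend and push along the housing's own +y.

Emit:
carry_out:
  targets:
    - [[0, 0, 30], 0]
    - [[0, 0, 60], 0]
    - [[0, 0, 85], 0]
    - [[0, 0, 97], 0]
    - [[0, 0, 99], 0]
    - [[0, 0, 99], 0]
    - [[0, 8, 99], 0]
    - [[0, 14, 99], 0]
    - [[0, 18, 99], 0]
    - [[0, 22, 99], 0]
    - [[0, 26, 99], 0]
    - [[0, 30, 99], 0]
    - [[0, 34, 99], 0]
    - [[0, 38, 99], 0]
    - [[0, 42, 99], 0]
    - [[0, 46, 99], 0]
    - [[0, 50, 99], 0]

```text
t: 3.28
ee_pos: [0.5374, -0.0097, 0.0214]
tcp_rot: [0.028, 3.14, -0.001]
ft_force: [0.4, -5.0, 4.3]
width: 0.0004
```

```bash
python3 - <<'E'
from h import *
rep(); grab('scene','s2.png')
im=cv2.imread('pics/s2.png')[120:300,180:440]
cv2.imwrite('pics/c3.png',cv2.resize(im,None,fx=3,fy=3,interpolation=cv2.INTER_CUBIC))
E
```

```text
t 3.2833 tcp [ 0.5374 -0.0097  0.0214] jig [-0.0355 -0.0306] F [ 0.4 -5.   4.3] w 0.0004
```

View pics/c3.png

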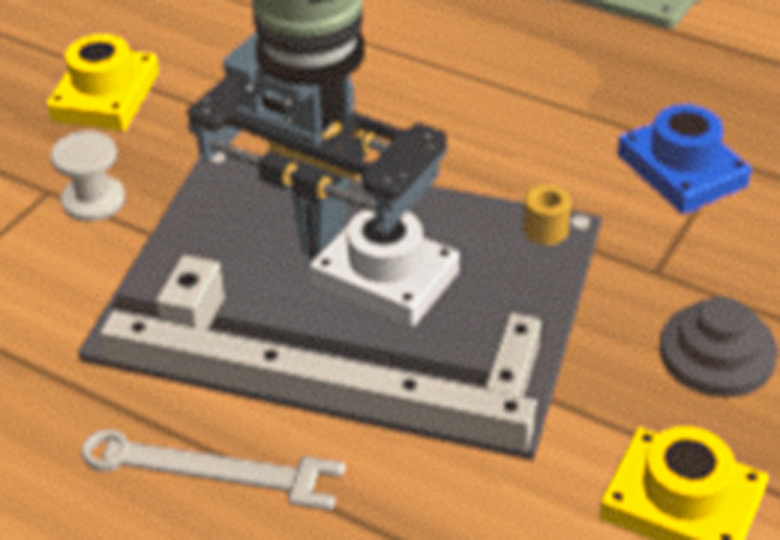

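```bash
python3 - <<'E'
from h import *
f=grab('scene')
s,R=cur();p=s['ee_pos']
for dy in(.07,.089):
  for dx in(-.038,.038):
    for z in (.062,.1): print(dy,dx,z,((proj(f,p+R[:,1]*dy+R[:,0]*dx+[0,0,z-p[2]])-[180,120])*3).round())
im=cv2.imread('pics/s2.png')[170:240,280:340]
cv2.imwrite('pics/c4.png',cv2.resize(im,None,fx=10,fy=8,interpolation=cv2.INTER_CUBIC))
E
```

```text
0.07 -0.038 0.062 [374. 270.]
0.07 -0.038 0.1 [372. 231.]
0.07 0.038 0.062 [428. 210.]
0.07 0.038 0.1 [428. 171.]
0.089 -0.038 0.062 [396. 279.]
0.089 -0.038 0.1 [396. 240.]
0.089 0.038 0.062 [450. 218.]
0.089 0.038 0.1 [450. 179.]
```

View pics/c4.png

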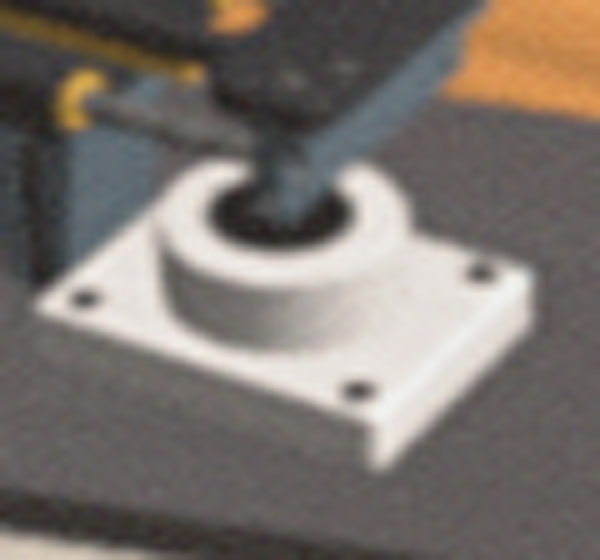

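The dark bracket seen over the bore projects at z ≈ 0.10, so it is the gripper body well above the boss. Contact is flat and the push takes about 5 N. Continuing.

Emit:
carry_out:
  targets:
    - [[0, 4, 0], 0]
    - [[0, 8, 0], 0]
    - [[0, 12, 0], 0]
    - [[0, 16, 0], 0]
    - [[0, 20, 0], 0]
    - [[0, 24, 0], 0]
    - [[0, 28, 0], 0]
    - [[0, 30, 0], 0]
    - [[0, 20, 0], 0]
    - [[0, 5, -20], 0]
    - [[0, -5, -50], 0]
    - [[-100, -40, -80], 0]
    - [[-160, -60, -80], 0]
    - [[-180, -60, -80], 0]
    - [[-180, -60, -80], 0]

```text
t: 4.63
ee_pos: [0.6936, -0.0665, 0.0983]
tcp_rot: [-0.029, -3.141, -0.003]
ft_force: [0.5, -0.5, -0.2]
width: 0.0001
```

```bash
python3 - <<'E'
from h import *
rep(); grab('top','t3.png')
im=cv2.imread('pics/t3.png')[100:260,220:460]
cv2.imwrite('pics/c5.png',cv2.resize(im,None,fx=3,fy=3,interpolation=cv2.INTER_CUBIC))
E
```

```text
t 4.6333 tcp [ 0.6936 -0.0665  0.0983] jig [ 0.1025 -0.1231] F [ 0.5 -0.5 -0.2] w 0.0001
```

View pics/c5.png

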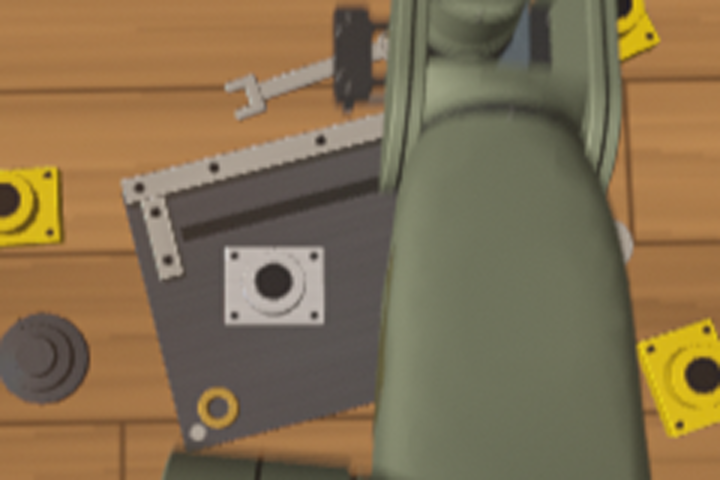

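The gripper withdrew to the far side above the fence, touching nothing. The housing moved straight along to crop (274,285), still square to world. Measuring it now.

```bash
cat >> h.py <<'E'
def housing(f,box):
    x0,y0,x1,y1=box; im=f['frame']; hsv=cv2.cvtColor(im,cv2.COLOR_BGR2HSV)
    m=((hsv[...,2]>150)&(hsv[...,1]<60)).astype(np.uint8); k=np.zeros_like(m);k[y0:y1,x0:x1]=1;m*=k
    n,l,s,c=cv2.connectedComponentsWithStats(m);k=1+np.argmax(s[1:,4])
    cn=max(cv2.findContours(cv2.resize((l==k).astype(np.uint8)*255,None,fx=4,fy=4,interpolation=cv2.INTER_CUBIC)//128,0,1)[0],key=cv2.contourArea)
    cw=np.array([ray(f,(p[0][0]+.5)/4-.5,(p[0][1]+.5)/4-.5,.034)[:2] for p in cn],np.float32)
    r=cv2.minAreaRect(cw*1000); b=cv2.boxPoints(r)/1000
    print('center',r[0],'size',r[1],'ang',r[2],'jig c',w2j(np.array(r[0])/1000).round(4)); print('corners jig',[w2j(p).round(4).tolist() for p in b]); return b
E
python3 - <<'E'
from h import *
f=grab('top'); housing(f,(285,170,335,215))
go(j2w(-.10,.05),.1,np.pi/2+TH)
E
```

```text
center (537.2357177734375, 77.23040008544922) size (88.94561004638672, 70.29090881347656) ang 89.01103210449219 jig c [-0.0148  0.0538]
corners jig [[-0.0602, 0.0199], [0.0078, 0.0018], [0.0306, 0.0878], [-0.0374, 0.1058]]
shift [245.2 116.1  -3.9] turn -0.262 yyaw now 1.551
```

Emit:
carry_out:
  targets:
    - [[60, 30, -10], -0.1]
    - [[120, 57, -10], -0.2]
    - [[180, 85, -10], -0.262]
    - [[220, 105, -10], -0.262]
    - [[241, 116, -5], -0.262]
    - [[241, 116, -5], -0.262]
    - [[241, 116, -5], -0.262]
    - [[241, 116, -5], -0.262]
    - [[241, 116, -5], -0.262]
  claw: 45

```text
t: 5.48
ee_pos: [0.4526, 0.0549, 0.103]
tcp_rot: [0.384, -3.118, -0.001]
ft_force: [-0.2, -1.1, 0.3]
width: 0.0411
```

```bash
python3 - <<'E'
from h import *
rep(); go(j2w(-.096,.052),.021,np.pi/2+TH)
E
```

```text
t 5.4833 tcp [0.4526 0.0549 0.103 ] jig [-0.1023  0.0525] F [-0.2 -1.1  0.3] w 0.0411
shift [-6.4 -0.5 82. ] turn 0.003 yyaw now 1.816
```

Emit:
carry_out:
  targets:
    - [[0, 0, 30], 0]
    - [[0, 0, 60], 0]
    - [[0, 0, 78], 0]
    - [[0, 0, 82], 0]
    - [[0, 0, 82], 0]
    - [[-10, 0, 82], 0]
    - [[-18, 0, 82], 0]
    - [[-22, 0, 82], 0]
    - [[-26, 0, 82], 0]
    - [[-30, 0, 82], 0]
    - [[-34, 0, 82], 0]
    - [[-38, 0, 82], 0]
    - [[-42, 0, 82], 0]
    - [[-46, 0, 82], 0]
    - [[-50, 0, 82], 0]
    - [[-54, 0, 82], 0]
    - [[-58, 0, 82], 0]
    - [[-62, 0, 82], 0]
    - [[-66, 0, 82], 0]
    - [[-70, 0, 82], 0]

```text
t: 7.15
ee_pos: [0.521, 0.0718, 0.021]
tcp_rot: [0.383, -3.116, -0.001]
ft_force: [-4.4, -1.1, 3.6]
width: 0.0409
```

```bash
python3 - <<'E'
from h import *
rep(); grab('scene','s4.png')
im=cv2.imread('pics/s4.png')[120:300,180:440]
cv2.imwrite('pics/c6.png',cv2.resize(im,None,fx=3,fy=3,interpolation=cv2.INTER_CUBIC))
E
```

```text
t 7.15 tcp [0.521  0.0718 0.021 ] jig [-0.0319  0.0524] F [-4.4 -1.1  3.6] w 0.0409
```

View pics/c6.png

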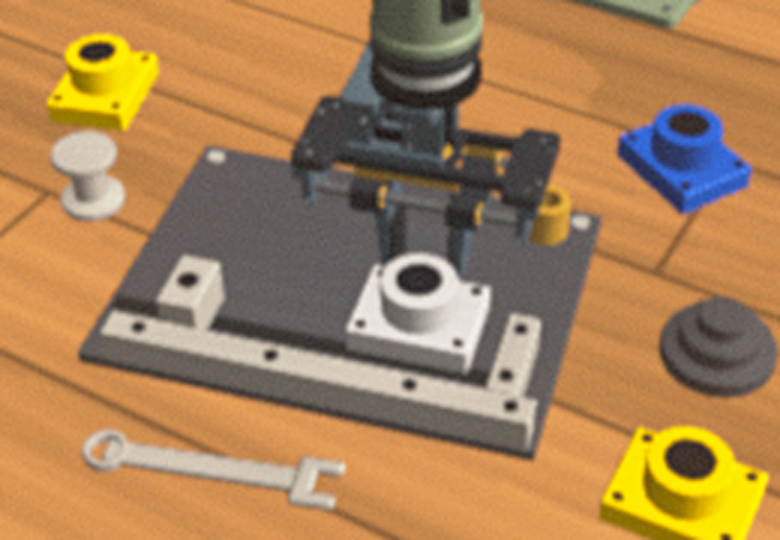

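The housing has swung square onto both fingers, with its boss at crop (418,280). It needs about 36 mm more to reach the fence. Continuing, slower at the end.

Emit:
carry_out:
  targets:
    - [[-4, 0, 0], 0]
    - [[-8, 0, 0], 0]
    - [[-12, 0, 0], 0]
    - [[-16, 0, 0], 0]
    - [[-20, 0, 0], 0]
    - [[-24, 0, 0], 0]
    - [[-27, 0, 0], 0]
    - [[-29, 0, 0], 0]
    - [[-31, 0, 0], 0]
    - [[-32, 0, 0], 0]

```text
t: 8.03
ee_pos: [0.553, 0.0793, 0.021]
tcp_rot: [-0.383, 3.118, 0.0]
ft_force: [-1.1, -0.1, -0.5]
width: 0.0414
```

```bash
python3 - <<'E'
from h import *
rep()
E
```

```text
t 8.0333 tcp [0.553  0.0793 0.021 ] jig [0.001  0.0521] F [-1.1 -0.1 -0.5] w 0.0414
```

Emit:
carry_out:
  targets:
    - [[-1, 0, 0], 0]
    - [[-2, 0, 0], 0]
    - [[-3, 0, 0], 0]
    - [[-4, 0, 0], 0]

```text
t: 8.37
ee_pos: [0.5544, 0.0797, 0.021]
tcp_rot: [0.382, -3.113, 0.001]
ft_force: [-7.7, -2.6, 5.9]
width: 0.041
```

```bash
python3 - <<'E'
from h import *
rep()
E
```

```text
t 8.3667 tcp [0.5544 0.0797 0.021 ] jig [0.0025 0.0521] F [-7.7 -2.6  5.9] w 0.041
```

Emit:
carry_out:
  targets:
    - [[-1, 0, 0], 0]
    - [[-2, 0, 0], 0]
    - [[-3, 0, 0], 0]
    - [[-3, 0, 0], 0]

```text
t: 8.7
ee_pos: [0.5544, 0.0797, 0.0211]
tcp_rot: [0.382, -3.107, 0.001]
ft_force: [-12.8, -3.7, 8.9]
width: 0.0412
```

```bash
python3 - <<'E'
from h import *
rep();grab('scene','s5.png')
im=cv2.imread('pics/s5.png')[180:300,250:400]
cv2.imwrite('pics/c7.png',cv2.resize(im,None,fx=5,fy=5,interpolation=cv2.INTER_CUBIC))
E
```

```text
t 8.7 tcp [0.5544 0.0797 0.0211] jig [0.0025 0.0522] F [-12.8  -3.7   8.9] w 0.0412
```

View pics/c7.png

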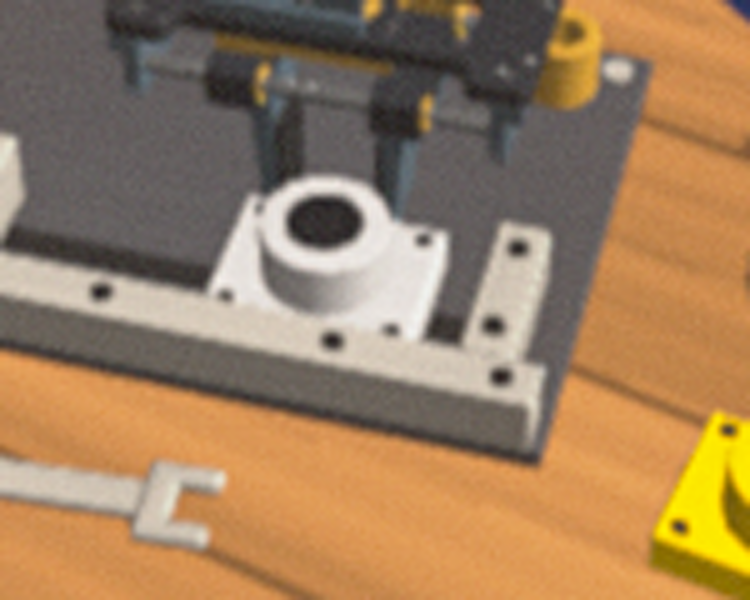

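The push has stalled on the fence: force rises 8 → 13 N with no motion. In the picture the foot sits flat along the fence, with a 10–20 mm gap to the stop. I'll back off and go round to the -y side.

Emit:
carry_out:
  targets:
    - [[10, 0, 0], 0]
    - [[25, 0, 0], 0]
    - [[30, 0, -30], 0]
    - [[30, 0, -70], 0]
    - [[30, 0, -100], 0]
    - [[30, 0, -100], 0]

```text
t: 9.25
ee_pos: [0.536, 0.0744, 0.1281]
tcp_rot: [-0.38, 3.101, 0.0]
ft_force: [0.6, 0.1, 0.2]
width: 0.041
```

```bash
python3 - <<'E'
from h import *
rep();go(j2w(.055,-.03),.1,np.pi/2+TH)
f=grab('top','t6.png')
im=f['frame'][100:260,220:460]
cv2.imwrite('pics/c8.png',cv2.resize(im,None,fx=3,fy=3,interpolation=cv2.INTER_CUBIC))
E
```

```text
t 9.25 tcp [0.536  0.0744 0.1281] jig [-0.0166  0.0514] F [0.6 0.1 0.2] w 0.041
shift [-71.  -81.5  29.5] turn 0.002 yyaw now 1.815
```

View pics/c8.png

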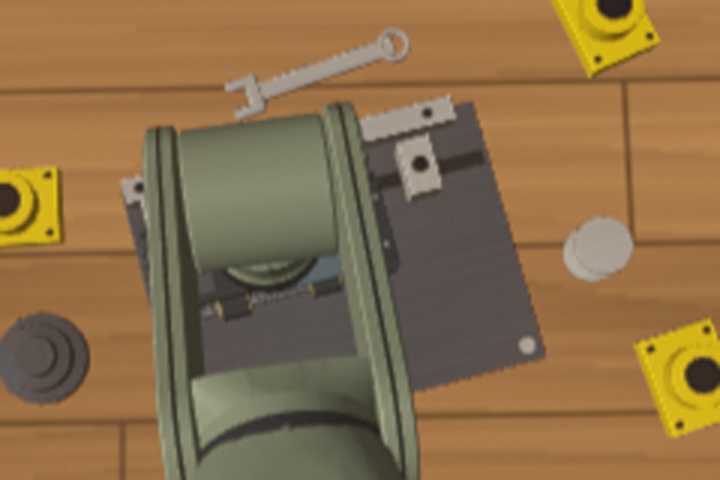

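The housing is hidden under the arm in this view, and the jaw is unmoved at crop (418,165). Moving to the -y side.

Emit:
carry_out:
  targets:
    - [[-35, -40, 0], 0]
    - [[-71, -81, 5], 0]
    - [[-71, -81, 20], 0]
    - [[-71, -81, 30], 0]
    - [[-71, -81, 30], 0]
    - [[-71, -81, 30], 0]
  claw: 0

```text
t: 9.8
ee_pos: [0.6173, 0.0126, 0.0894]
tcp_rot: [0.382, -3.115, -0.002]
ft_force: [-0.9, -0.0, -0.0]
width: 0.004
```

```bash
python3 - <<'E'
from h import *
rep();go(j2w(.055,-.03),.021,np.pi/2+TH);print(read_state()['tcp_rot'])
f=grab('top','t7.png');g=grab('scene','s7.png')
im=f['frame'][100:260,220:460]
b=g['frame'][160:300,220:400]
cv2.imwrite('pics/c9.png',cv2.resize(b,None,fx=4,fy=4,interpolation=cv2.INTER_CUBIC))
cv2.imwrite('pics/c10.png',cv2.resize(im,None,fx=3,fy=3,interpolation=cv2.INTER_CUBIC))
E
```

```text
t 9.8 tcp [0.6173 0.0126 0.0894] jig [ 0.0475 -0.0281] F [-0.9 -0.  -0. ] w 0.004
shift [-7.7 -2.  68.4] turn 0.002 yyaw now 1.815
[ 3.81827847e-01 -3.11475014e+00 -1.50543391e-03]
```

View pics/c9.png

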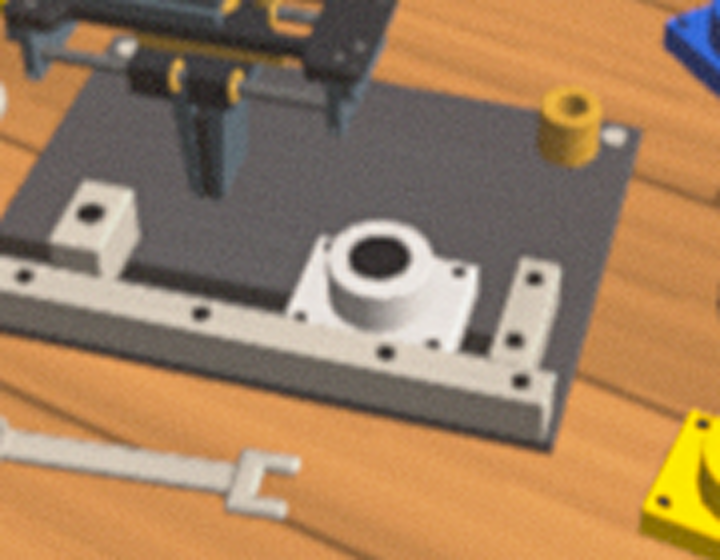

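View pics/c10.png

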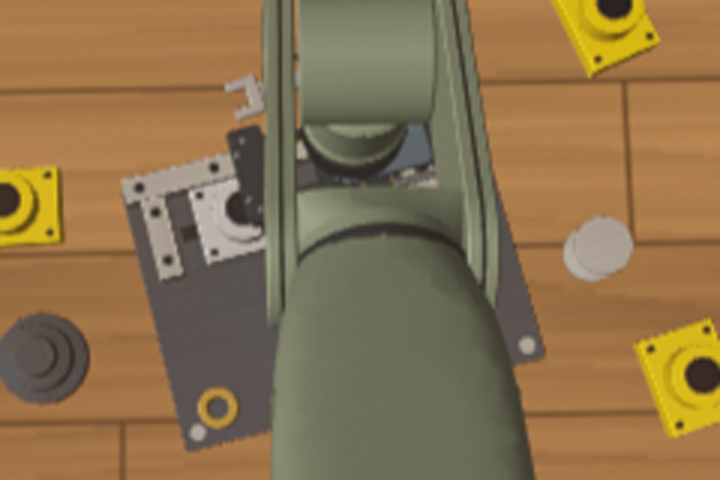

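The housing is flat on the fence with a small gap to the stop, and there is free room for the finger at jig (0.055, -0.03). Descending and pushing +y.

Emit:
carry_out:
  targets:
    - [[-8, 0, 25], 0]
    - [[-8, 0, 50], 0]
    - [[-8, 0, 65], 0]
    - [[-8, 0, 69], 0]
    - [[-8, 0, 69], 0]
    - [[-8, 10, 69], 0]
    - [[-8, 20, 69], 0]
    - [[-8, 28, 69], 0]
    - [[-8, 33, 69], 0]
    - [[-8, 36, 69], 0]
    - [[-8, 39, 69], 0]
    - [[-8, 42, 69], 0]
    - [[-8, 45, 69], 0]
    - [[-8, 48, 69], 0]
    - [[-8, 50, 69], 0]

```text
t: 11.15
ee_pos: [0.6154, 0.0615, 0.0232]
tcp_rot: [-0.384, 3.116, -0.004]
ft_force: [1.0, -6.1, 4.9]
width: 0.0006
```

```bash
python3 - <<'E'
from h import *
rep();go(j2w(.055,.0265),.021,np.pi/2+TH)
g=grab('scene','s8.png')
b=g['frame'][160:300,220:400]
cv2.imwrite('pics/c11.png',cv2.resize(b,None,fx=4,fy=4,interpolation=cv2.INTER_CUBIC))
E
```

```text
t 11.15 tcp [0.6154 0.0615 0.0232] jig [0.0573 0.0198] F [ 1.  -6.1  4.9] w 0.0006
shift [2.3 6.7 2.2] turn 0.003 yyaw now 1.816
```

View pics/c11.png

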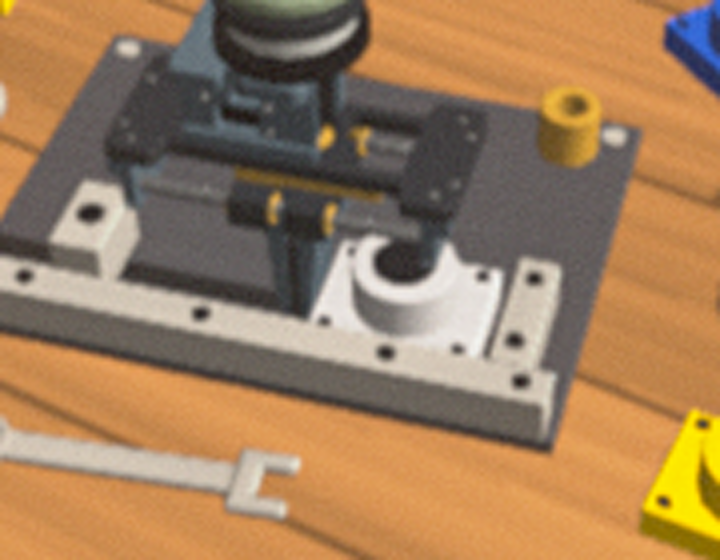

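The housing slides flush along the fence, with about 5 mm left to the stop. Creeping home.

Emit:
carry_out:
  targets:
    - [[0, 1.5, 0], 0]
    - [[0, 3, 0], 0]
    - [[0, 4.5, 0], 0]
    - [[0, 6, 0], 0]
    - [[0, 7, 0], 0]
    - [[0, 8, 0], 0]

```text
t: 11.7
ee_pos: [0.6135, 0.069, 0.0232]
tcp_rot: [-0.384, 3.116, -0.004]
ft_force: [-0.1, -6.2, 4.7]
width: 0.0007
```

```bash
python3 - <<'E'
from h import *
rep()
E
```

```text
t 11.7 tcp [0.6135 0.069  0.0232] jig [0.0573 0.0276] F [-0.1 -6.2  4.7] w 0.0007
```

Emit:
carry_out:
  targets:
    - [[0, 1, 0], 0]
    - [[0, 2, 0], 0]
    - [[0, 3, 0], 0]
    - [[0, 4, 0], 0]

```text
t: 12.03
ee_pos: [0.6134, 0.0696, 0.0233]
tcp_rot: [-0.387, 3.115, -0.013]
ft_force: [2.8, -18.8, 3.8]
width: 0.0001
```

```bash
python3 - <<'E'
from h import *
rep()
E
```

```text
t 12.0333 tcp [0.6134 0.0696 0.0233] jig [0.0573 0.0282] F [  2.8 -18.8   3.8] w 0.0001
```

Stalled on the stop at 19 N with no further motion. Now retreating and moving over to behind the jaw.

Emit:
carry_out:
  targets:
    - [[0, -8, 0], 0]
    - [[0, -25, 0], 0]
    - [[0, -30, -30], 0]
    - [[0, -40, -65], 0]
    - [[0, -80, -70], 0]
    - [[0, -120, -70], 0]
    - [[0, -160, -70], 0]
    - [[0, -180, -70], 0]
    - [[0, -180, -70], 0]
    - [[0, -180, -70], 0]
    - [[0, -180, -70], 0]

```text
t: 12.95
ee_pos: [0.6546, -0.0993, 0.0917]
tcp_rot: [0.382, -3.117, -0.002]
ft_force: [-1.2, -0.3, 0.3]
width: 0.0005
```

```bash
python3 - <<'E'
from h import *
rep();go(j2w(.055,-.147),.022,np.pi/2+TH)
f=grab('top','t9.png');g=grab('scene','s9.png')
b=g['frame'][160:300,220:400]
cv2.imwrite('pics/c12.png',cv2.resize(b,None,fx=4,fy=4,interpolation=cv2.INTER_CUBIC))
im=f['frame'][120:220,240:390]
cv2.imwrite('pics/c13.png',cv2.resize(im,None,fx=5,fy=5,interpolation=cv2.INTER_CUBIC))
E
```

```text
t 12.95 tcp [ 0.6546 -0.0993  0.0917] jig [ 0.0569 -0.1457] F [-1.2 -0.3  0.3] w 0.0005
shift [ 1.9 -1.4 69.7] turn 0.002 yyaw now 1.815
```

View pics/c12.png

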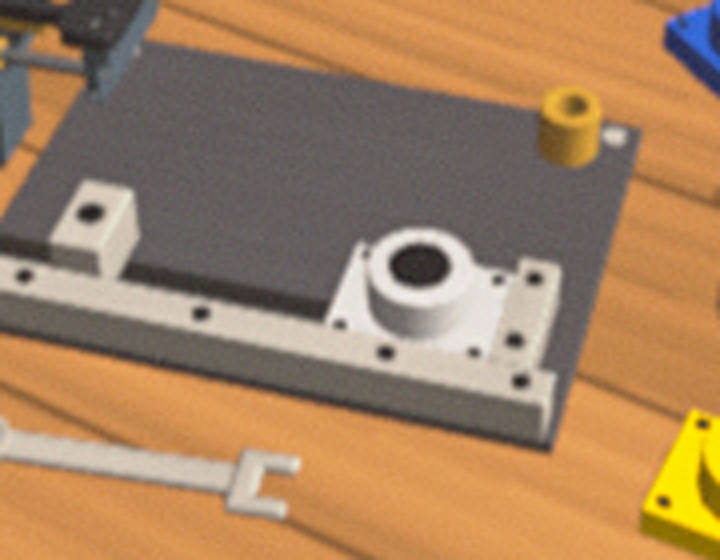

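View pics/c13.png

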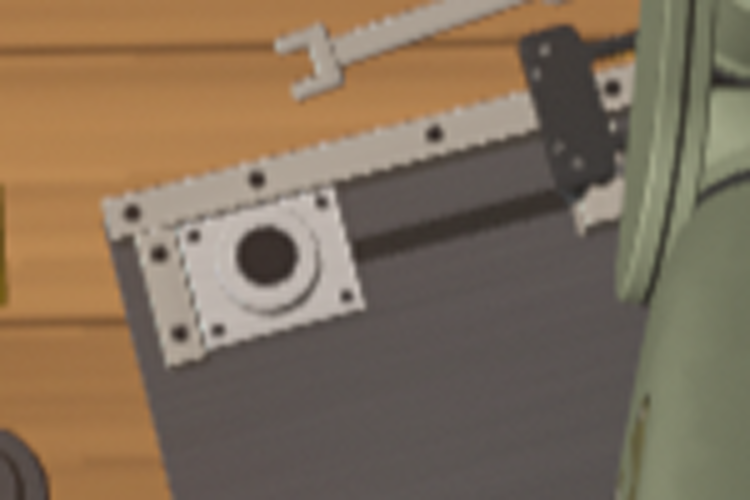

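The housing is seated: its foot edges are flush with the fence and the stop in both views, and the jaw is untouched. Descending behind the jaw and pushing it up.

Emit:
carry_out:
  targets:
    - [[2, 0, 25], 0]
    - [[2, 0, 50], 0]
    - [[2, 0, 66], 0]
    - [[2, 0, 70], 0]
    - [[2, 0, 70], 0]
    - [[2, 8, 70], 0]
    - [[2, 14, 70], 0]
    - [[2, 18, 70], 0]
    - [[2, 22, 70], 0]
    - [[2, 28, 70], 0]
    - [[2, 34, 70], 0]
    - [[2, 40, 70], 0]
    - [[2, 46, 70], 0]
    - [[2, 52, 70], 0]
    - [[2, 58, 70], 0]
    - [[2, 64, 70], 0]
    - [[2, 70, 70], 0]
    - [[2, 76, 70], 0]
    - [[2, 82, 70], 0]
    - [[2, 88, 70], 0]

```text
t: 14.72
ee_pos: [0.6319, -0.0148, 0.022]
tcp_rot: [-0.383, 3.118, 0.0]
ft_force: [1.6, -1.8, 0.4]
width: 0.0004
```

```bash
python3 - <<'E'
from h import *
rep();go(j2w(.055,-.003),.022,np.pi/2+TH)
g=grab('scene','s10.png')
b=g['frame'][160:300,220:400]
cv2.imwrite('pics/c14.png',cv2.resize(b,None,fx=4,fy=4,interpolation=cv2.INTER_CUBIC))
E
```

```text
t 14.7167 tcp [ 0.6319 -0.0148  0.022 ] jig [ 0.055  -0.0582] F [ 1.6 -1.8  0.4] w 0.0004
shift [-0.1 55.2  0. ] turn 0.002 yyaw now 1.815
```

View pics/c14.png

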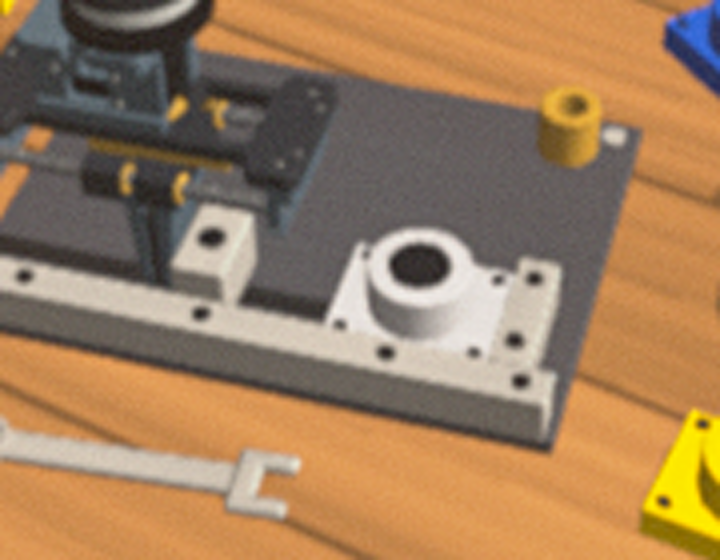

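The jaw follows cleanly and is now at crop (213,245), with about 55 mm to go.

Emit:
carry_out:
  targets:
    - [[0, 6, 0], 0]
    - [[0, 12, 0], 0]
    - [[0, 18, 0], 0]
    - [[0, 24, 0], 0]
    - [[0, 30, 0], 0]
    - [[0, 36, 0], 0]
    - [[0, 41, 0], 0]
    - [[0, 45, 0], 0]
    - [[0, 48, 0], 0]
    - [[0, 50, 0], 0]
    - [[0, 52, 0], 0]
    - [[0, 53, 0], 0]
    - [[0, 54, 0], 0]

```text
t: 15.85
ee_pos: [0.6187, 0.037, 0.0219]
tcp_rot: [0.382, -3.118, -0.0]
ft_force: [1.6, -2.4, -1.0]
width: 0.0005
```

```bash
python3 - <<'E'
from h import *
rep()
E
```

```text
t 15.85 tcp [0.6187 0.037  0.0219] jig [ 0.0547 -0.0048] F [ 1.6 -2.4 -1. ] w 0.0005
```

Emit:
carry_out:
  targets:
    - [[0, 1, 0], 0]
    - [[0, 2, 0], 0]
    - [[0, 3, 0], 0]
    - [[0, 4, 0], 0]
    - [[0, 5, 0], 0]

```text
t: 16.27
ee_pos: [0.6185, 0.0383, 0.022]
tcp_rot: [-0.386, 3.117, -0.009]
ft_force: [4.0, -16.0, -1.7]
width: 0.0002
```

```bash
python3 - <<'E'
from h import *
rep()
E
```

```text
t 16.2667 tcp [0.6185 0.0383 0.022 ] jig [ 0.0547 -0.0034] F [  4.  -16.   -1.7] w 0.0002
```

The jaw stalled at 16 N against the housing and stop. Retreating clear, up and to the right, to look.

Emit:
carry_out:
  targets:
    - [[0, -6, 0], 0]
    - [[0, -25, 0], 0]
    - [[0, -40, -20], 0]
    - [[0, -45, -60], 0]
    - [[0, -50, -100], 0]
    - [[30, -90, -120], 0]
    - [[60, -130, -130], 0]
    - [[90, -170, -130], 0]
    - [[110, -200, -130], 0]
    - [[120, -230, -130], 0]
    - [[130, -250, -130], 0]
    - [[130, -250, -130], 0]
    - [[130, -250, -130], 0]

```text
t: 17.35
ee_pos: [0.5511, -0.2332, 0.152]
tcp_rot: [0.377, -3.119, -0.003]
ft_force: [-0.9, 0.3, 0.0]
width: 0.0004
```

```bash
python3 - <<'E'
from h import *
rep()
f=grab('top','t11.png');g=grab('scene','s11.png')
b=g['frame'][100:300,160:440]
cv2.imwrite('pics/c15.png',cv2.resize(b,None,fx=2.8,fy=2.8,interpolation=cv2.INTER_CUBIC))
im=f['frame'][120:220,240:390]
cv2.imwrite('pics/c16.png',cv2.resize(im,None,fx=5,fy=5,interpolation=cv2.INTER_CUBIC))
E
```

```text
t 17.35 tcp [ 0.5511 -0.2332  0.152 ] jig [-0.0757 -0.2509] F [-0.9  0.3  0. ] w 0.0004
```

View pics/c15.png

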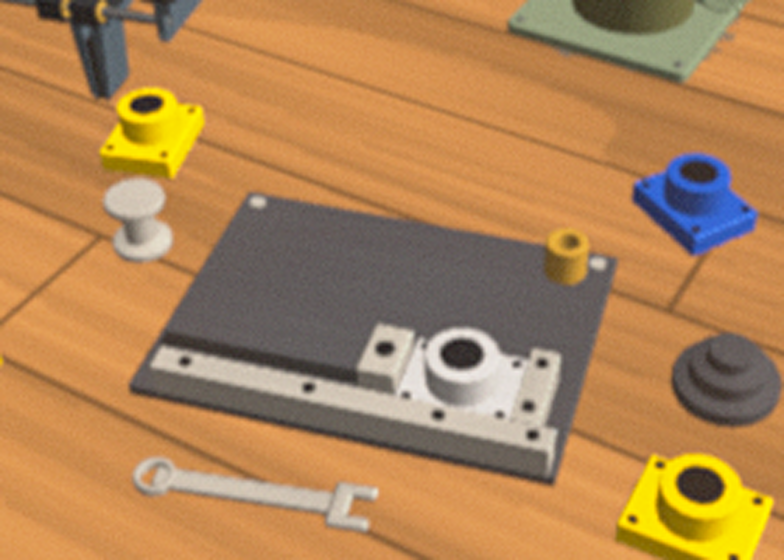

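View pics/c16.png

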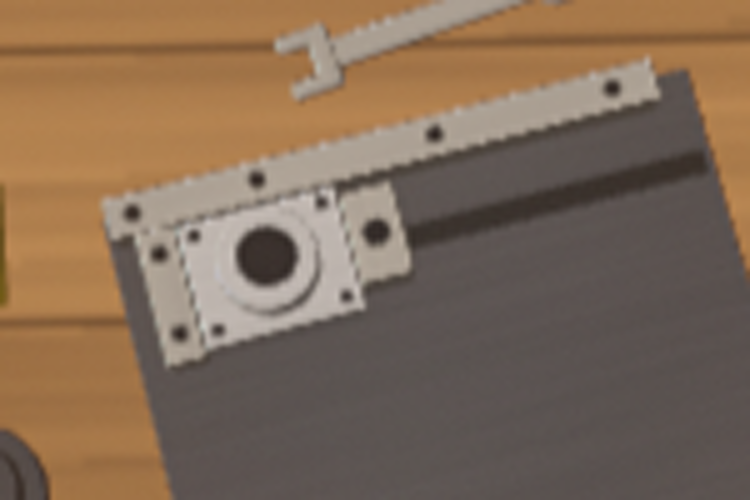

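The housing sits in the corner at crop (270,258), the jaw at (375,232) is touching it, and the bystanders look unmoved. A quick numeric check of the foot corners, the jaw and the bystanders.

```bash
python3 - <<'E'
from h import *
f=grab('top')
def P(p,z): return w2j(ray(f,(p[0]+.5)/5-.5+240,(p[1]+.5)/5-.5+120,z)[:2])
a,b,c=[P(p,.034) for p in[(336,188),(365,308),(206,350)]]
print('foot',a.round(4),b.round(4),c.round(4),'ang',np.arctan2(-(c-b)[0],(c-b)[1]))
print('jaw',[P(p,.051).round(4) for p in[(390,181),(411,273),(367,285)]])
bore=P((266,255),.062);print('bore',bore)
for n in('top','scene'):
    A=cv2.imread(f'pics/{n}0.png').astype(int);B=cv2.imread(f'pics/{n}11.png').astype(int)
    d=(abs(A-B).max(2)>40).astype(np.uint8); k,l,s,ce=cv2.connectedComponentsWithStats(d)
    print(n,[x.tolist() for x in s[1:] if x[4]>12])
rep()
E
```

```text
foot [0.0876 0.0388] [0.0192 0.0403] [0.019  0.1295] ang 0.001992630924183471
jaw [array([0.0799, 0.0101]), array([0.0284, 0.0121]), array([0.0281, 0.0365])]
bore [0.05555366 0.08453233][ WARN:0@2.010] global loadsave.cpp:275 findDecoder imread_('pics/top11.png'): can't open/read file: check file path/integrity
Traceback (most recent call last):
AttributeError: 'NoneType' object has no attribute 'astype'
```

```bash
python3 - <<'E'
from h import *
for n,m in(('top','t11'),('scene','s11')):
    A=cv2.imread(f'pics/{n}0.png').astype(int);B=cv2.imread(f'pics/{m}.png').astype(int)
    d=(abs(A-B).max(2)>40).astype(np.uint8); k,l,s,ce=cv2.connectedComponentsWithStats(d)
    print(n,[x.tolist() for x in s[1:] if x[4]>12])
rep(); print(job.finish_job())
E
```

```text
top [[285, 106, 265, 294, 31562], [352, 145, 15, 21, 198], [275, 156, 47, 34, 886], [314, 182, 33, 26, 765], [0, 327, 120, 73, 4893], [97, 349, 8, 5, 28], [321, 381, 15, 19, 97]]
scene [[144, 0, 92, 136, 5833], [370, 0, 75, 100, 3932], [435, 0, 34, 56, 543], [634, 0, 6, 7, 27], [568, 6, 72, 131, 3711], [358, 33, 11, 15, 110], [403, 37, 17, 32, 251], [354, 59, 13, 28, 190], [374, 70, 6, 8, 15], [591, 73, 6, 6, 23], [404, 94, 7, 7, 25], [276, 185, 73, 65, 2201], [232, 205, 23, 25, 369]]
t 17.5 tcp [ 0.552  -0.2308  0.1519] jig [-0.0743 -0.2487] F [-0.2  0.3  0. ] w 0.0003
the job is handed in; nothing more can be done
None
```

The housing is flat against the back fence and home against the end stop, with the jaw closed up on its other side. I handed the job in at 17.5 s; no verdict was reported.

**What I did:** I used only low pushes on the foot.
1. Shut fingers moved the housing along +y, to make room ahead of the jaw.
2. Two spread fingers squared it and pushed it onto the fence until it stalled at about 13 N.
3. Shut fingers slid it along the fence to the stop, stalling at about 19 N.
4. I pushed the jaw up behind it, stalling at about 16 N. Then I backed off and raised the tool clear.

**Last checks:**

| Item | Measured (jig axes) | Expected |
|---|---|---|
| Bore (housing centre) | x = 55.6, y = 84.5 mm | 55, 85 mm |
| Housing angle to the jig | 0.002 rad | 0 |
| Foot's jaw-side face | y ≈ 39–40 mm | 40 mm |
| Jaw back | y ≈ 10–12 mm | about 10 mm |

- **Bystanders:** the before/after scene image shows no change at the bush, pulley, spool or spanner. In the top view the arm covered the spool, so that view can't confirm it.
- **Tool:** it finished about 0.15 m up, with near-zero force.
- **Disagreements:** one picked jaw-face corner read y = 36.5 mm instead of 40. I think that is because the jaw's edge is hard to tell from the housing, since both views and the stall show it touching. In the last jaw push the finger also stopped 1.4 mm short of my prediction, which is within the calibration error.

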